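# Draw down the clean-out cover of a pipe-warmer burner

### The arm

A 6-joint arm with a two-finger parallel gripper is mounted at the origin on the work surface. World frame = base frame: x ahead of the robot, y to its left, z up, the work surface at z = 0. Lengths are in mm, angles in rad, forces in N, time in s.
With the tool pointing down it reaches from about 400 to 925 mm from the base axis. Payload 12.5 kg.
Tool frame: the origin (TCP) lies midway between the tips of the shut fingers; the grasp point (between the pads) lies 19 mm behind it; z points along the fingers, y is the line along which they close (so a half turn about z gives the same grasp; the last joint's range is limited). The gripper opens to 95 mm and grips with 3 to 60 N. Pads are 20 mm wide; open, the fingers measure 119 mm over their backs; the gripper's body (75 mm by 180 mm) begins 59 mm behind the grasp point.
Start: joints at [-1.248, 0.491, 1.559, -0, 1.092, -0.106], TCP at [259.886, -568.424, 214.661] pointing down, gripper open.
Joint ranges: [-3.1, 3.1], [-0.84, 2.19], [0.05, 2.79], [-1.13, 4.28], [0.06, 2.93], [-2.69, 2.69]. Speed limits (rad/s): [2.22, 2.22, 2.79, 3.14, 3.14, 3.14].

### API

Orientations are given as [roll, pitch, yaw] about the fixed x, y, z axes, in that order (R = Rz(yaw) Ry(pitch) Rx(roll)).
In Python, from cell import env gives the robot as it stands.
- The arm moves only by the tool arm_command, never from a script. Its argument "targets" is a list of rows, each a list of 5 numbers: the shift along the tool's x, y, z in mm, then the turn about the tool's z in degrees, then the opening, from 0 (shut) to 1 (fully open). In form: [[tx, ty, tz, roll, fingers], ...]. A call has 1 to 5 rows; each row is the pose to reach, as a shift and turn from the pose commanded when the call began, along the tool's axes at that moment; what a row does not reach only later rows make up. A row lasts 1/10 s, in which the tool goes at most 50 mm and 8.59 degrees, less where a joint would pass 70% of its speed; a pose out of reach is approached as far as the arm can. A call with a gripper value outside its range is refused whole. The fingers move at their own pace and stop on an object; the grip force is fixed at half the most. Time passes only in rows, so rows that repeat a pose let the fingers close. It gives the time, the measured TCP pose, the force, the opening and the grip force at its end, in the units of the state.
- env.state(): the state, without advancing time (a new reading comes with each control period).
- env.read_camera(name): name is "scene" or "top" or "wrist"; returns a dict with "frame" (384x512x3 uint8, red, green, blue), "vertical_fov" (degrees; the focal length in pixels is half the picture's height over the tangent of half this angle, whatever the lens; pixels are square), "cx", "cy" (the principal point, pixels), "k1" (the pictures are not rectified: a ray, as slopes to the right and down, at radius r is drawn at 1 + k1 r^2 times it, then the intrinsics apply), "world_from_camera" (4x4, takes a point from camera to world coordinates); the wrist camera has in their place "hand_eye" (4x4, takes a point from camera to tool coordinates, whose origin is the TCP and whose axes are the flange's). Camera axes: x right, y down, z forward; pixel columns grow to the right and rows downward; lengths in mm; the calibration is good to about 2 mm. A picture is of the moment at which its call begins: read the wrist's pose just before it. There is no depth.
- env.job_done(): hands the job in; it is judged then, once.
The state is a dict: "t": time; "joints": joint angles; "qvel": joint speeds; "tau": joint torques, N m; "eef_pos": TCP position; "tcp_rot": TCP orientation; "ft_force": force on the tool from outside, world axes, zero at the start; "moment": the same for the moment, N m; "opening": opening from 0.0 (shut) to 1.0 (fully open); "grip_force": force on a finger pad.
Only numpy, scipy, OpenCV 4.12 (cv2) and the standard library are available. Lean on these libraries where they do the work, as an engineer would, in place of code of your own. Each camera call takes 0.05 s, during which the arm holds its last target. There are 200 camera calls.

### The job

The clean-out cover of the pipe-warmer burner lies on a new gasket with its four nuts run on by hand. Tighten the nuts in cross order, about half a turn each: one nut, the one diagonally opposite, then the other two. Do not trust the angle: stop each nut when it feels firm at about 0.6 N m with the cover down on its metal rim (from 0.8 N m on, the soft brass strips), so that the cover ends up level and all four nuts equally tight. Leave the tools on the bench where they lie.

Things in the scene. Friction and masses are not known exactly. Their poses are not given: they have to be found in the camera images.
- burner: Cast-iron mixing box fixed to the bench, 150 mm square, with a 190 mm square flange; round landing bosses at the studs form the metal rim that the cover seats on, 92.4 to 93.0 mm above the bench. Lugs at mid-side locate the cover. Nozzle on its +x side (to 126 mm from the centre, 82 mm high), inlet with valve on its +y side (to 150 mm, 87 mm high). Origin: centre of its underside, z up.
- cover: Steel cover plate, 172 mm square, 12 mm thick, low sight glass (8 mm) in the middle. At the start the gasket holds it 1.0 to 1.6 mm above the rim. Drawing it down against the gasket takes under 0.2 N m at a nut; once its corner is on the rim the torque climbs about 0.1 N m every 9 degrees. Free to tilt. Origin: centre of its top face, 106 mm above the bench at the start; z is its normal.
- nut_a: Brass nut, at x, y = -58, +58 mm in the burner's frame, diagonal to nut_c. Hexagon 30 mm over flats, 28 mm high, on a 40 mm round collar 4 mm thick, which starts 0 to 0.9 mm above the cover. Origin on the axis, half-way up the hexagon; the stud ends 27 mm above it. z up, x square to a flat. Clockwise from above tightens, sinking 5 mm a turn. Winds up 7 degrees per N m, springs back when let go.
- nut_b: Brass nut, at x, y = -58, -58 mm in the burner's frame, diagonal to nut_d. Hexagon 30 mm over flats, 28 mm high, on a 40 mm round collar 4 mm thick, which starts 0 to 0.9 mm above the cover. Origin on the axis, half-way up the hexagon; the stud ends 27 mm above it. z up, x square to a flat. Clockwise from above tightens, sinking 5 mm a turn. Winds up 7 degrees per N m, springs back when let go.
- nut_c: Brass nut, at x, y = +58, -58 mm in the burner's frame, diagonal to nut_a. Hexagon 30 mm over flats, 28 mm high, on a 40 mm round collar 4 mm thick, which starts 0 to 0.9 mm above the cover. Origin on the axis, half-way up the hexagon; the stud ends 27 mm above it. z up, x square to a flat. Clockwise from above tightens, sinking 5 mm a turn. Winds up 7 degrees per N m, springs back when let go.
- nut_d: Brass nut, at x, y = +58, +58 mm in the burner's frame, diagonal to nut_b. Hexagon 30 mm over flats, 28 mm high, on a 40 mm round collar 4 mm thick, which starts 0 to 0.9 mm above the cover. Origin on the axis, half-way up the hexagon; the stud ends 27 mm above it. z up, x square to a flat. Clockwise from above tightens, sinking 5 mm a turn. Winds up 7 degrees per N m, springs back when let go.
- jacks: Bystander: steel glassblower's jacks, a U-shaped spring tool with two blades, 290 mm long, 12 mm high, lying on the bench. Origin: middle of its length, on the bench.
- wood_block: Bystander: wooden block, a cup of 92 mm diameter and 55 mm height with a 165 mm round handle along its +x. Origin: under the cup, on the bench.
- mould: Bystander: brass optic mould, an open cup of 90 mm diameter, 85 mm high. Origin: centre of its underside.
There are look-alikes about, which are no part of the job. Several things have the shape of the cover; the one meant has the colours described above.

How it is judged (in metres and radians):
On the way, in this order (a step that is already met when the one before it is completed fails the run):
1. two diagonally opposite nuts are drawn down (each at least 1.1 mm, about 80 degrees) ((distance of each of nut_a, nut_c from where it was at the start of the episode above 0.0011 m or distance of each of nut_b, nut_d from where it was at the start of the episode above 0.0011 m)), for 0.2 s.
2. all four nuts are drawn down (each at least 1.1 mm) (distance of each of nut_a, nut_b, nut_c, nut_d from where it was at the start of the episode above 0.0011 m), for 0.2 s.
At the end, for the whole second after the job is handed in: The cover is level within 0.17 degrees on its rim; every nut has sunk at least 1.1 mm, bears on the cover with more than 42 N (about 0.43 N m; the gasket alone gives less than 20 N) and is at rest (all of step 2 and angle between cover's own z axis and vertical below 0.003 rad and contact force between each of nut_a, nut_b, nut_c, nut_d and cover above 42 N and angular speed of each of nut_a, nut_b, nut_c, nut_d below 0.05 rad/s); the robot touches nothing.
It fails at once if a nut is overtightened: it bears on the cover with more than 95 N (0.83 N m or more) (contact force between any of nut_a, nut_b, nut_c, nut_d and cover above 95 N).
It fails at once if out of cross order: two neighbouring nuts are both drawn down more than 1 mm while neither of the other two has been drawn down 0.7 mm ((distance of each of nut_a, nut_b from where it was at the start of the episode above 0.001 m and distance of each of nut_c, nut_d from where it was at the start of the episode below 0.0007 m) or (distance of each of nut_a, nut_d from where it was at the start of the episode below 0.0007 m and distance of each of nut_b, nut_c from where it was at the start of the episode above 0.001 m) or (distance of each of nut_a, nut_b from where it was at the start of the episode below 0.0007 m and distance of each of nut_c, nut_d from where it was at the start of the episode above 0.001 m) or (distance of each of nut_a, nut_d from where it was at the start of the episode above 0.001 m and distance of each of nut_b, nut_c from where it was at the start of the episode below 0.0007 m)).
It fails at once if the jacks, the wooden block or the mould is moved more than 20 mm (distance of any of jacks, wood_block, mould from where it was at the start of the episode above 0.02 m).
It also fails if it takes over 72 s, if anything falls off the work surface, if the arm or the gripper's body presses on something with over 40 N, if the wrist force passes 120 N, or if a joint passes its speed limit or range.

## Working session

There is one attempt and no reset: what is moved stays moved. The work goes in short steps, Python scripts to look and compute and a tool call to move; the robot and the scene stay as the last step left them, time stands still between calls to the robot, and variables do not carry over. Pictures are saved under pics/ and viewed, at most 10 in all, crops included, and the job is handed in when it is done.

Besides the shell and the picture viewer there is one more tool, called after ">>>" as a command line: name --pt "numbers of a row" for each row, then --argument value for the rest. arm_command: Moves the arm, as the interface text tells. Its arguments: {"type":"object","properties":{"targets":{"type":"array","items":{"type":"array","items":{"type":"number"}}}},"required":["targets"]}

```bash
ls; mkdir -p pics
python3 - <<'E'
from cell import env
import cv2,numpy as np
np.set_printoptions(precision=4,suppress=True)
print(env.state())
ims=[]
for n in ["scene","top","wrist"]:
    c=env.read_camera(n); f=c["frame"]; cv2.imwrite(f"pics/{n}0.png",f[:,:,::-1]); 
    print(n,{k:v for k,v in c.items() if k!="frame"})
E
```

```text
pics
{'t': 0.0, 'joints': array([-1.2476,  0.4916,  1.5594, -0.    ,  1.0917, -0.1056]), 'qvel': array([ 0.0004,  0.0002, -0.    , -0.0004, -0.0018, -0.0009]), 'tau': array([  0.0001, -61.2636, -25.8185,   0.0692,   0.0482,  -0.    ]), 'eef_pos': array([ 259.7996, -568.1838,  214.0516]), 'tcp_rot': array([-3.1405, -0.0001,  0.4288]), 'ft_force': array([ 0.0959, -0.0707, -0.3772]), 'moment': array([ 0.0106, -0.0522, -0.0206]), 'grip_force': 0.0, 'opening': 1.0000328545125343}
scene {'vertical_fov': 52.40385730699461, 'cx': 255.1248393024246, 'cy': 194.3457177318485, 'k1': -0.09069388602005658, 'world_from_camera': array([[   0.883 ,    0.2979,   -0.3626,  995.6053],
       [   0.4689,   -0.5906,    0.6567, -821.1329],
       [  -0.0186,   -0.7499,   -0.6613,  936.0389],
       [   0.    ,    0.    ,    0.    ,    1.    ]])}
top {'vertical_fov': 43.78767276929545, 'cx': 254.99486519665354, 'cy': 196.41681834788966, 'k1': -0.1315980833736573, 'world_from_camera': array([[  -0.027 ,   -0.9939,    0.1071,  397.6971],
       [  -0.9996,    0.0277,    0.0052,  -36.3943],
       [  -0.0082,   -0.1069,   -0.9942, 1500.3229],
       [   0.    ,    0.    ,    0.    ,    1.    ]])}
wrist {'vertical_fov': 58.73279321626448, 'cx': 252.2500781961402, 'cy': 193.55376085344875, 'k1': 0.012452580329079949, 'hand_eye': array([[  -0.0001,   -0.9656,   -0.2599,   73.5891],
       [   1.    ,   -0.0001,   -0.    ,   -0.2531],
       [   0.    ,   -0.2599,    0.9656, -169.8801],
       [   0.    ,    0.    ,    0.    ,    1.    ]])}
```

```bash
python3 -c "
import cv2,numpy as np
a=cv2.imread('pics/scene0.png');b=cv2.imread('pics/top0.png')
cv2.imwrite('pics/s1.png',cv2.resize(a,(768,576)));cv2.imwrite('pics/t1.png',cv2.resize(b,(768,576)))"
```

```text
(no output)
```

View pics/t1.png

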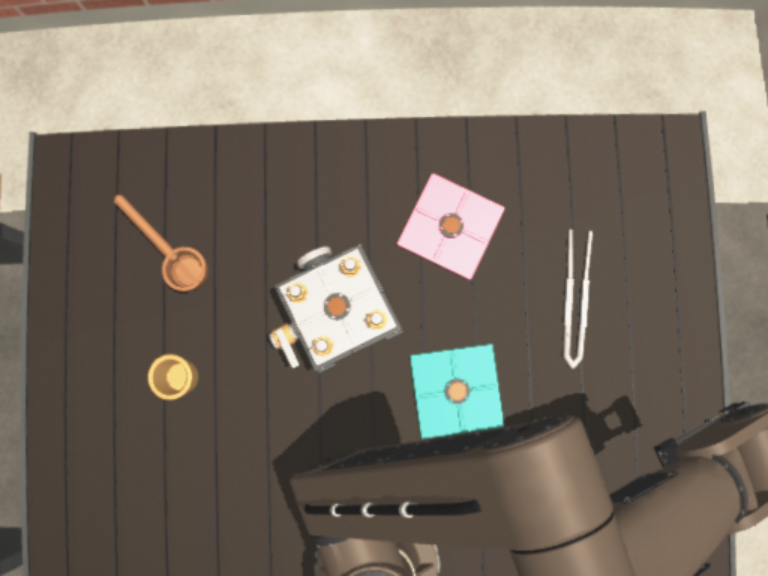

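View pics/s1.png

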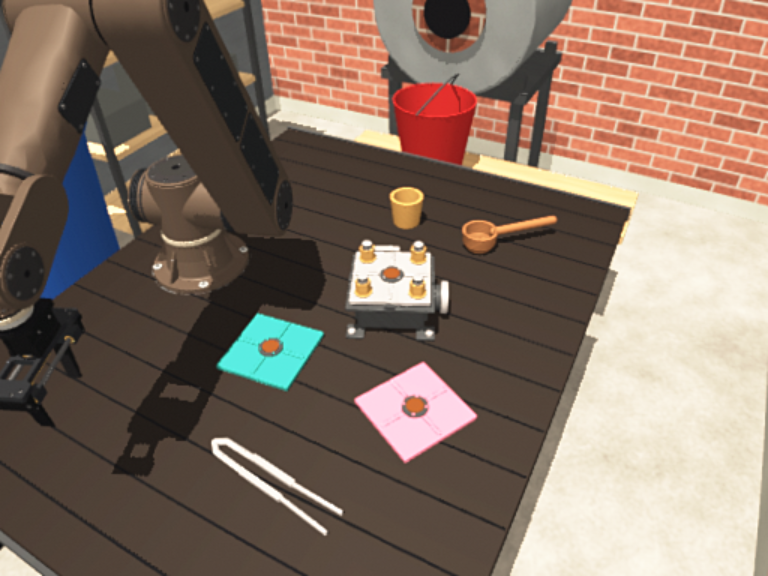

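The top view has the white cover with four brass nuts at about (336,306), in a 768-wide picture. The nuts are near a (321,345), b (376,320), c (350,265) and d (296,291). The nozzle is at the top (315,257) and the inlet at the left. The cyan and pink plates are look-alikes, and the jacks, mould and block lie clear of the work.

```bash
cat > h.py <<'E'
from cell import env
import cv2,numpy as np
from scipy.spatial.transform import Rotation as Ro
np.set_printoptions(precision=3,suppress=True)
def pose(s):
    T=np.eye(4);T[:3,:3]=Ro.from_euler('xyz',s["tcp_rot"]).as_matrix();T[:3,3]=s["eef_pos"];return T
def K(c):
    h,w=c["frame"].shape[:2];f=h/2/np.tan(np.radians(c["vertical_fov"])/2)
    return np.array([[f,0,c["cx"]],[0,f,c["cy"]],[0,0,1.]]),np.array([c["k1"],0,0,0.])
def cam(n):
    T=pose(env.state());c=env.read_camera(n)
    c["T"]=T@c["hand_eye"] if n=="wrist" else c["world_from_camera"];return c
def plane(c,px,z):
    k,d=K(c);u=cv2.undistortPoints(np.float64(px).reshape(-1,1,2),k,d).reshape(-1,2)
    r=np.c_[u,np.ones(len(u))]@c["T"][:3,:3].T;o=c["T"][:3,3]
    return o+r*((z-o[2])/r[:,2])[:,None]
def proj(c,P):
    k,d=K(c);Ti=np.linalg.inv(c["T"]);p,_=cv2.projectPoints(np.float64(P).reshape(-1,1,3),cv2.Rodrigues(Ti[:3,:3])[0],Ti[:3,3],k,d);return p.reshape(-1,2)
def go(x,y,z,yaw=None):
    "shift in tool axes from measured pose"
    s=env.state();T=pose(s);d=T[:3,:3].T@(np.array([x,y,z])-T[:3,3])
    t=None if yaw is None else np.degrees((s["tcp_rot"][2]-yaw+np.pi)%(2*np.pi)-np.pi)
    print("shift",d,"turn",t)
E
python3 - <<'E'
from h import *
c=cam("top")
nuts=np.array([[321,345],[376,320],[350,265],[296,291]])/1.5
P=plane(c,nuts,140);print(P)
C=P.mean(0);ax=(P[2]+P[3]-P[0]-P[1]);yaw=np.arctan2(ax[1],ax[0]);print("C",C,"yaw",np.degrees(yaw),np.linalg.norm(P-np.roll(P,1,0),axis=1))
print(np.hypot(*C[:2]), np.linalg.norm(P[:,:2],axis=1))
go(C[0],C[1],300,yaw)
E
```

```text
[[451.232  90.094 140.   ]
 [495.979 -15.594 140.   ]
 [603.074  31.549 140.   ]
 [555.767 136.205 140.   ]]
C [526.513  60.564 140.   ] yaw 23.78040002918203 [114.254 114.77  117.013 114.851]
529.9847707269856 [460.138 496.224 603.899 572.214]
shift [ 504.012 -461.065  -85.388] turn 0.7909926326873674
```

>>> arm_command --pt "40 -36 -17 0 0.8" --pt "80 -73 -34 0 0.8" --pt "120 -109 -50 0 0.8" --pt "154 -140 -67 0 0.8" --pt "168 -154 -85 0 0.8"

```text
t: 0.7
eef_pos: [348.9, -355.9, 299.6]
tcp_rot: [-3.14, 0.0, 0.429]
ft_force: [0.7, -0.3, 0.3]
opening: 0.801
grip_force: 0.0
```

>>> arm_command --pt "34 -31 0 0 0.8" --pt "68 -62 0 0 0.8" --pt "102 -93 0 0 0.8" --pt "136 -124 0 0 0.8" --pt "170 -155 0 0 0.8"

```text
t: 1.2
eef_pos: [439.1, -145.0, 299.8]
tcp_rot: [3.141, -0.0, 0.429]
ft_force: [0.7, -0.9, 0.2]
opening: 0.8
grip_force: 0.0
```

>>> arm_command --pt "34 -31 0 0 0.6" --pt "68 -62 0 0 0.6" --pt "102 -93 0 0 0.6" --pt "136 -124 0 0 0.6" --pt "166 -152 0 0 0.6"

```text
t: 1.7
eef_pos: [527.0, 62.6, 299.6]
tcp_rot: [3.142, -0.0, 0.429]
ft_force: [0.5, -0.1, -0.4]
opening: 0.601
grip_force: 0.0
```

Run:
```python
from h import *
s=env.state();print(s["t"],s["eef_pos"],s["tcp_rot"],s["joints"],s["qvel"],s["opening"],s["moment"])
go(526.5,60.6,300)
c=cam("wrist");cv2.imwrite("pics/w1.png",cv2.resize(c["frame"][:,:,::-1],(768,576)))
```

```text
1.7 [527.006  62.597 299.596] [ 3.142 -0.     0.429] [-0.006  0.275  1.668 -0.     1.198  1.135] [ 0.734  0.294 -0.417 -0.002  0.12   0.73 ] 0.6008426239719651 [-0.033  0.007 -0.035]
shift [-1.291  1.605 -0.404] turn None
```

View pics/w1.png

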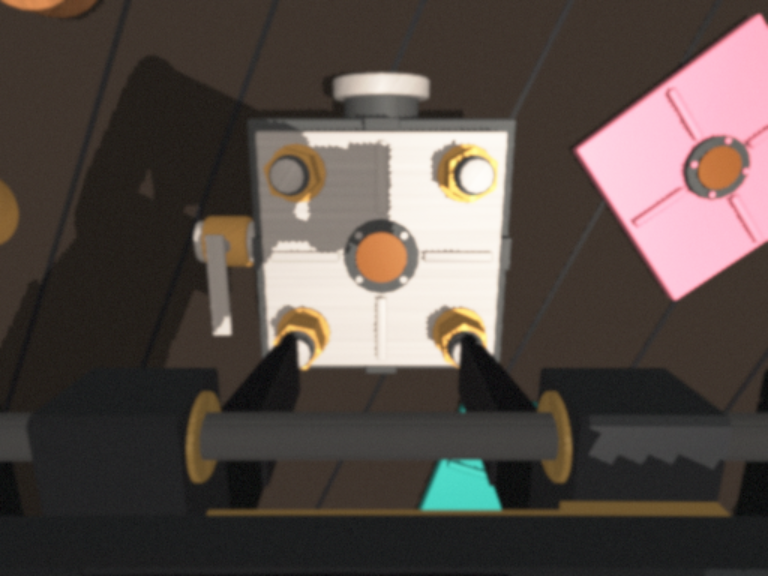

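The wrist view shows all four nuts. Stud tops are at d (289,174), c (475,175), a (301,349) and b (466,349), with the last two partly behind the fingers. The sight glass is at (381,257).

Run:
```python
from h import *
c=cam("wrist");s=env.state()
st=plane(c,np.array([[289,174],[475,175]])/1.5,151.5);g=plane(c,np.array([[381,257]])/1.5,114)
print(st,np.linalg.norm(st[0]-st[1]),g)
v=st[0]-st[1];yaw=np.arctan2(v[1],v[0])-np.pi/2;print("yaw",np.degrees(yaw))
R=np.array([[np.cos(yaw),-np.sin(yaw)],[np.sin(yaw),np.cos(yaw)]])
m=st.mean(0)[:2]-R@[58,0];print("centre from studs",m)
for n,o in dict(a=(-58,58),b=(-58,-58),c=(58,-58),d=(58,58)).items(): print(n,(m+g[0,:2])/2+R@o)
print(s["eef_pos"])
```

```text
[[561.251 141.582 151.5  ]
 [607.753  39.001 151.5  ]] 112.6291485002528 [[531.384  66.301 114.   ]]
yaw 24.38573989973409
centre from studs [531.677  66.345]
a [454.758  95.202]
b [502.652 -10.449]
c [608.303  37.444]
d [560.409 143.096]
[527.496  64.063 299.166]
```

>>> arm_command --pt "-11 -12 11 -8.5 0.6" --pt "-22 -24 22 -17 0.6" --pt "-33 -36 33 -25.5 0.6" --pt "-44 -48 44 -34 0.6" --pt "-53 -58 55 -42.5 0.6"

```text
t: 2.3
eef_pos: [453.2, 90.8, 244.2]
tcp_rot: [-3.142, 0.0, 1.176]
ft_force: [0.3, -0.3, 0.5]
opening: 0.602
grip_force: 0.0
```

>>> arm_command --pt "0 0 0 -8.5 0.6" --pt "0 0 0 -17 0.6" --pt "0 0 0 -25.5 0.6" --pt "0 0 0 -34 0.6" --pt "0 0 0 -42.5 0.6"

```text
t: 2.8
eef_pos: [454.0, 90.5, 244.6]
tcp_rot: [-3.141, 0.0, 1.918]
ft_force: [0.1, -0.4, 1.2]
opening: 0.6
grip_force: 0.0
```

>>> arm_command --pt "0 0 0 -8.5 0.6" --pt "0 0 0 -17 0.6" --pt "0 0 0 -25.5 0.6" --pt "0 0 0 -34 0.6" --pt "0 0 0 -42.5 0.6"

```text
t: 3.3
eef_pos: [454.0, 90.5, 244.6]
tcp_rot: [-3.141, -0.0, 2.66]
ft_force: [-0.5, -0.0, -0.7]
opening: 0.601
grip_force: 0.0
```

>>> arm_command --pt "0 0 0 -8.5 0.6" --pt "0 0 0 -17 0.6" --pt "0 0 0 -25.5 0.6" --pt "0 0 0 -34 0.6" --pt "0 0 0 -42.5 0.6"

```text
t: 3.8
eef_pos: [454.0, 90.5, 244.6]
tcp_rot: [-3.141, -0.0, -2.882]
ft_force: [0.1, -0.0, 0.9]
opening: 0.598
grip_force: 0.0
```

Run:
```python
from h import *
s=env.state();print(s["t"],s["eef_pos"],s["tcp_rot"],s["joints"],s["qvel"],s["moment"])
c=cam("wrist");f=np.ascontiguousarray(c["frame"][:,:,::-1]);np.savez("w2.npz",f=f,T=c["T"])
p=proj(c,[454.758,95.2,138.5])[0];print(p)
x,y=(p-[75,60]).astype(int);x=max(x,0);y=max(y,0);print(x,y)
cr=cv2.resize(f[y:y+110,x:x+150],None,fx=5,fy=5,interpolation=cv2.INTER_CUBIC);cv2.imwrite("pics/w2.png",cr)
```

```text
3.8 [454.016  90.485 244.609] [-3.141 -0.    -2.882] [ 0.054  0.225  1.898 -0.     1.019 -1.777] [-0.002  0.     0.001  0.    -0.001 -1.474] [ 0.127 -0.159  0.041]
[257.08  193.717]
182 133
```

View pics/w2.png

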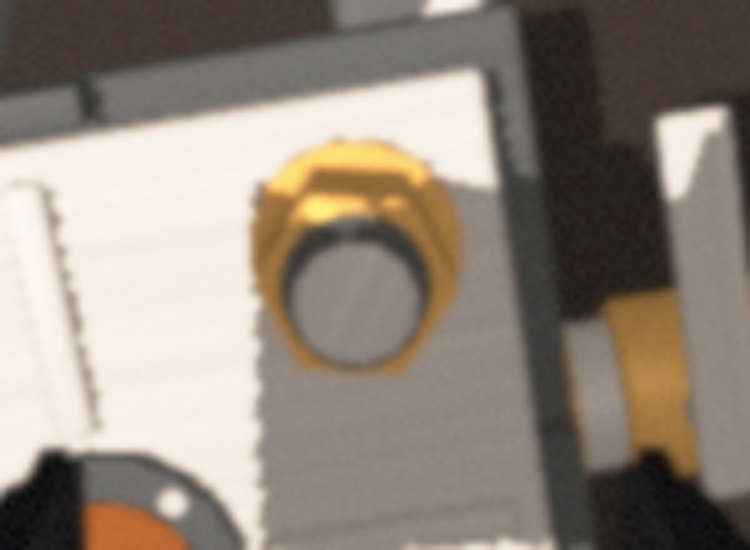

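The close view of nut a (crop offset 182,133, 5x) shows the stud top at (357,303). The hexagon's lower edge runs (300,371) to (407,374), and the flats face up and down in the picture, so the grip needs a turn of about 30°.

```bash
cat >> h.py <<'E'
def nut(c,off,stud,e0,e1,sc=5):
    f=lambda p:np.array(p)/sc+off
    S=plane(c,[f(stud)],151.5)[0];E=plane(c,[f(e0),f(e1)],138.5)
    v=E[1]-E[0];a=np.degrees(np.arctan2(v[1],v[0]))
    s=env.state();yaw=np.degrees(s["tcp_rot"][2])
    # flat normals at a+90+60k ; tool y (line) at yaw-90 -> want yaw=a+60k
    t=((yaw-a)+30)%60-30
    L=np.linalg.norm(v);M=(E[0]+E[1])/2;n=np.array([-v[1],v[0],0])/L
    if n@(S-M)<0:n=-n
    print("stud",S[:2],"edge",L,"dist edge->axis",n@(S-M),"hexcentre",(M+15*n)[:2],"turn",t,"q6",s["joints"][5])
    return S
E
python3 - <<'E'
from h import *
c=cam("wrist");c["T"]=np.load("w2.npz")["T"]
S=nut(c,[182,133],(357,303),(300,371),(407,374))
go(S[0],S[1],115)
E
```

```text
stud [452.071  91.249] edge 18.137027271357166 dist edge->axis 15.71683419453959 hexcentre [452.786  91.339] turn -28.537902085055634 q6 -1.7725435356201145
shift [  1.748   1.194 129.626] turn None
```

>>> arm_command --pt "1.7 1.2 20 -8.5 0.6" --pt "1.7 1.2 50 -17 0.6" --pt "1.7 1.2 80 -25.5 0.6" --pt "1.7 1.2 115 -28.5 0.6" --pt "1.7 1.2 131 -28.5 0.6"

```text
t: 4.4
eef_pos: [451.2, 91.4, 111.4]
tcp_rot: [3.14, -0.002, -2.393]
ft_force: [0.3, 1.0, 1.0]
opening: 0.601
grip_force: 0.0
```

>>> arm_command --pt "0 0 0 0 0.2" --pt "0 0 0 0 0.2" --pt "0 0 0 0 0.2" --pt "0 0 0 0 0.2"

```text
t: 4.8
eef_pos: [453.0, 91.7, 114.7]
tcp_rot: [-3.14, 0.002, -2.391]
ft_force: [10.9, -11.7, -0.2]
opening: 0.318
grip_force: 8.5
```

```bash
cat > st.py <<'E'
from h import *
s=env.state();print(round(s["t"],2),s["eef_pos"],"yaw %.2f"%np.degrees(s["tcp_rot"][2]),"F",s["ft_force"],"M",s["moment"],"open %.4f grip %.1f q6 %.3f"%(s["opening"],s["grip_force"],s["joints"][5]))
E
python3 st.py
```

```text
4.8 [452.978  91.735 114.651] yaw -136.98 F [ 10.937 -11.721  -0.186] M [-1.985 -2.15  -0.101] open 0.3185 grip 8.5 q6 -2.264
```

>>> arm_command --pt "0 -0.6 0 0 0.2" --pt "0 -0.6 0 0 0.2"

```text
t: 5.0
eef_pos: [453.3, 91.5, 114.6]
tcp_rot: [-3.14, 0.002, -2.39]
ft_force: [-0.3, -0.8, 6.6]
opening: 0.313
grip_force: 30.0
```

```bash
python3 st.py
```

```text
5.0 [453.323  91.464 114.572] yaw -136.97 F [-0.311 -0.757  6.598] M [ 0.128 -0.061 -0.079] open 0.3127 grip 30.0 q6 -2.266
```

>>> arm_command --pt "0 0 0.1 8.5 0.2" --pt "0 0 0.2 17 0.2" --pt "0 0 0.35 25.5 0.2" --pt "0 0 0.5 34 0.2" --pt "0 0 0.6 42.5 0.2"

```text
t: 5.5
eef_pos: [453.8, 90.5, 114.0]
tcp_rot: [-3.14, 0.003, -3.137]
ft_force: [1.5, -12.9, 5.8]
opening: 0.315
grip_force: 30.0
```

```bash
python3 st.py
```

```text
5.5 [453.771  90.516 114.029] yaw -179.75 F [  1.549 -12.921   5.809] M [-2.154 -0.473  0.112] open 0.3152 grip 30.0 q6 -1.518
```

>>> arm_command --pt "0 0 0.1 8.5 0.2" --pt "0 0 0.2 17 0.2" --pt "0 0 0.35 25.5 0.2" --pt "0 0 0.5 34 0.2" --pt "0 0 0.6 42.5 0.2"

```text
t: 6.0
eef_pos: [453.4, 89.5, 113.4]
tcp_rot: [-3.141, 0.003, 2.405]
ft_force: [0.0, -22.9, 9.4]
opening: 0.316
grip_force: 30.0
```

```bash
python3 st.py
```

```text
6.0 [453.365  89.547 113.445] yaw 137.78 F [  0.005 -22.945   9.419] M [-3.997  0.016  0.172] open 0.3162 grip 30.0 q6 -0.776
```

>>> arm_command --pt "0 0 0 0 0.45" --pt "0 0 0 0 0.45" --pt "0 0 0 0 0.45"

```text
t: 6.3
eef_pos: [452.7, 91.5, 112.6]
tcp_rot: [3.141, 0.0, 2.411]
ft_force: [-0.0, 0.0, -0.4]
opening: 0.446
grip_force: 0.0
```

```bash
python3 st.py; python3 -c "
from h import *
go(452.2,90.5,113.4)"
```

```text
6.3 [452.721  91.529 112.609] yaw 138.11 F [-0.046  0.015 -0.384] M [ 0.028 -0.135  0.025] open 0.4465 grip 0.0 q6 -0.784
shift [-0.299 -1.114 -0.792] turn None
```

>>> arm_command --pt "-0.3 -1.1 -0.7 0 0.2" --pt "-0.3 -1.1 -0.7 0 0.2" --pt "-0.3 -1.1 -0.7 0 0.2" --pt "-0.3 -1.1 -0.7 0 0.2"

```text
t: 6.7
eef_pos: [452.1, 90.4, 113.2]
tcp_rot: [-3.141, -0.0, 2.41]
ft_force: [-1.5, -0.4, 2.7]
opening: 0.316
grip_force: 30.0
```

```bash
python3 st.py
```

```text
6.7 [452.117  90.38  113.164] yaw 138.08 F [-1.474 -0.369  2.74 ] M [-0.148  0.048 -0.019] open 0.3159 grip 30.0 q6 -0.785
```

>>> arm_command --pt "0 0 0.1 8.5 0.2" --pt "0 0 0.2 17 0.2" --pt "0 0 0.35 25.5 0.2"

```text
t: 7.0
eef_pos: [452.2, 90.4, 112.8]
tcp_rot: [-3.141, 0.0, 1.959]
ft_force: [-1.0, -0.2, 3.2]
opening: 0.316
grip_force: 30.0
```

```bash
python3 st.py
```

```text
7.0 [452.153  90.364 112.835] yaw 112.25 F [-0.967 -0.209  3.227] M [-0.15   0.132  0.174] open 0.3157 grip 30.0 q6 -0.334
```

>>> arm_command --pt "0 0 0.1 8.5 0.2" --pt "0 0 0.2 17 0.2" --pt "0 0 0.35 25 0.2"

```text
t: 7.3
eef_pos: [452.2, 90.4, 112.5]
tcp_rot: [-3.142, 0.0, 1.523]
ft_force: [-1.4, -0.8, 4.5]
opening: 0.313
grip_force: 30.0
```

```bash
python3 st.py
```

```text
7.3 [452.166  90.371 112.503] yaw 87.26 F [-1.37  -0.794  4.503] M [-0.167  0.171  0.193] open 0.3131 grip 30.0 q6 0.102
```

>>> arm_command --pt "0 0 0.1 8 0.2" --pt "0 0 0.1 8 0.2"

```text
t: 7.5
eef_pos: [452.1, 90.4, 112.4]
tcp_rot: [-3.142, 0.0, 1.387]
ft_force: [-1.6, -1.2, 4.3]
opening: 0.318
grip_force: 30.0
```

```bash
python3 st.py
```

```text
7.5 [452.141  90.364 112.403] yaw 79.47 F [-1.6   -1.19   4.268] M [-0.213  0.203  0.085] open 0.3176 grip 30.0 q6 0.238
```

>>> arm_command --pt "0 0 0.1 8.5 0.2" --pt "0 0 0.2 17 0.2" --pt "0 0 0.2 17 0.2"

```text
t: 7.8
eef_pos: [452.2, 90.4, 112.3]
tcp_rot: [3.141, 0.0, 1.092]
ft_force: [-2.2, -1.3, 5.1]
opening: 0.317
grip_force: 30.0
```

```bash
python3 st.py
```

```text
7.8 [452.186  90.352 112.282] yaw 62.57 F [-2.218 -1.335  5.131] M [-0.233  0.263  0.214] open 0.3170 grip 30.0 q6 0.533
```

>>> arm_command --pt "0 0 0.1 8.5 0.2" --pt "0 0 0.2 17 0.2" --pt "0 0 0.2 17 0.2"

```text
t: 8.1
eef_pos: [452.2, 90.4, 112.2]
tcp_rot: [3.141, 0.0, 0.796]
ft_force: [-1.7, -0.4, 6.4]
opening: 0.314
grip_force: 30.0
```

```bash
python3 st.py
```

```text
8.1 [452.208  90.351 112.199] yaw 45.60 F [-1.74  -0.415  6.396] M [-0.202  0.341  0.343] open 0.3143 grip 30.0 q6 0.829
```

>>> arm_command --pt "0 0 0.1 8.5 0.2" --pt "0 0 0.2 14 0.2" --pt "0 0 0.2 14 0.2"

```text
t: 8.4
eef_pos: [452.2, 90.3, 112.1]
tcp_rot: [3.141, -0.0, 0.554]
ft_force: [-1.7, -1.3, 8.5]
opening: 0.314
grip_force: 30.0
```

```bash
python3 st.py
```

```text
8.4 [452.22   90.334 112.078] yaw 31.73 F [-1.675 -1.25   8.539] M [-0.168  0.473  0.622] open 0.3140 grip 30.0 q6 1.072
```

>>> arm_command --pt "0 0 0 0 0.2"

```text
t: 8.5
eef_pos: [452.2, 90.3, 112.1]
tcp_rot: [3.141, -0.0, 0.557]
ft_force: [-2.2, -0.8, 8.7]
opening: 0.314
grip_force: 30.0
```

```bash
python3 st.py
```

```text
8.5 [452.216  90.336 112.089] yaw 31.91 F [-2.239 -0.795  8.66 ] M [-0.154  0.49   0.554] open 0.3137 grip 30.0 q6 1.069
```

>>> arm_command --pt "0 0 0 0 0.6" --pt "0 0 0 0 0.6" --pt "0 0 -40 0 0.6" --pt "20 26 -85 0 0.6" --pt "40 52 -130 0 0.6"

```text
t: 9.0
eef_pos: [507.5, 69.4, 234.2]
tcp_rot: [-3.141, 0.0, 0.554]
ft_force: [0.6, 0.5, -0.4]
opening: 0.595
grip_force: 0.0
```

>>> arm_command --pt "15 20 -1 -8.5 0.6" --pt "30 39 -2 -17 0.6" --pt "45 59 -3 -25.5 0.6" --pt "60 78 -3 -34 0.6" --pt "60 78 -3 -42.5 0.6"

```text
t: 9.5
eef_pos: [601.2, 33.4, 234.7]
tcp_rot: [3.141, 0.0, 1.3]
ft_force: [-1.3, 0.4, -0.5]
opening: 0.6
grip_force: 0.0
```

>>> arm_command --pt "0 0 0 -8.5 0.6" --pt "0 0 0 -17 0.6" --pt "0 0 0 -25.5 0.6" --pt "0 0 0 -34 0.6" --pt "0 0 0 -42.5 0.6"

```text
t: 10.0
eef_pos: [599.2, 34.4, 235.2]
tcp_rot: [-3.141, -0.0, 2.043]
ft_force: [-0.2, 0.1, 0.2]
opening: 0.599
grip_force: 0.0
```

>>> arm_command --pt "0 0 0 -8.5 0.6" --pt "0 0 0 -17 0.6" --pt "0 0 0 -25.5 0.6" --pt "0 0 0 -34 0.6" --pt "0 0 0 -42.5 0.6"

```text
t: 10.5
eef_pos: [599.2, 34.4, 235.2]
tcp_rot: [-3.141, -0.0, 2.784]
ft_force: [0.2, 0.1, -0.3]
opening: 0.6
grip_force: 0.0
```

>>> arm_command --pt "0 0 0 -8.5 0.6" --pt "0 0 0 -17 0.6" --pt "0 0 0 -25.5 0.6" --pt "0 0 0 -34 0.6" --pt "0 0 0 -34 0.6"

```text
t: 11.0
eef_pos: [599.2, 34.4, 235.2]
tcp_rot: [3.141, -0.0, -2.91]
ft_force: [1.0, 0.2, 0.4]
opening: 0.597
grip_force: 0.0
```

```bash
cat > look.py <<'E'
import sys
from h import *
n=sys.argv[1];x,y=map(float,sys.argv[2:4])
c=cam("wrist");f=np.ascontiguousarray(c["frame"][:,:,::-1]);np.savez(n+".npz",f=f,T=c["T"])
p=proj(c,[x,y,138.5])[0];o=np.maximum((p-[75,60]).astype(int),0);print("crop offset",o)
cv2.imwrite(f"pics/{n}.png",cv2.resize(f[o[1]:o[1]+110,o[0]:o[0]+150],None,fx=5,fy=5,interpolation=cv2.INTER_CUBIC))
E
python3 st.py; python3 look.py w3 605.7 32.6
```

```text
11.0 [599.185  34.383 235.204] yaw -166.71 F [0.982 0.151 0.353] M [ 0.133 -0.168  0.019] open 0.5974 grip 0.0 q6 -1.855
crop offset [172 141]
```

View pics/w3.png

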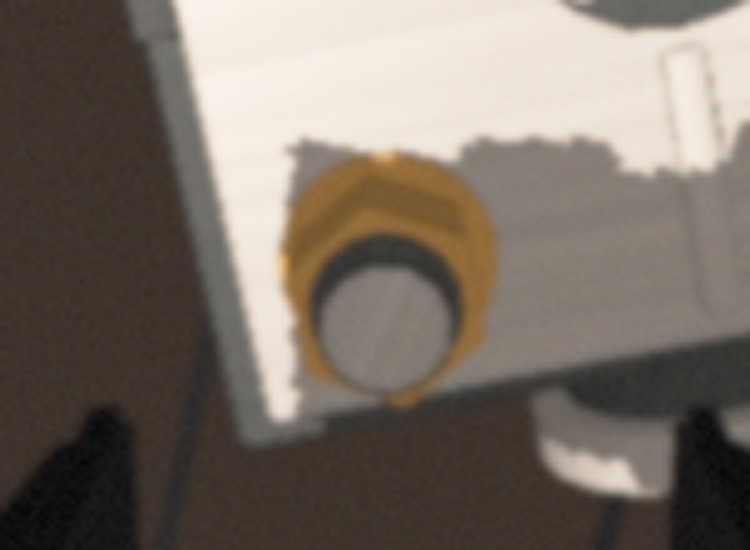

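Nut c (crop offset 172,141) has its stud top at (387,328). The hexagon corners are at (313,372), (405,405) and (480,335).

Run:
```python
from h import *
c=cam("wrist");c["T"]=np.load("w3.npz")["T"]
S=nut(c,[172,141],(387,328),(313,372),(405,405))
S=nut(c,[172,141],(387,328),(405,405),(480,335))
S=nut(c,[172,141],(387,328),(313,372),(480,335))
go(S[0],S[1],113)
c["T"]=np.load("w2.npz")["T"];print(plane(c,[np.array([357,303])/5+[182,133]],151.5))
```

```text
stud [605.669  34.01 ] edge 16.211864468436985 dist edge->axis 15.242513472674146 hexcentre [606.005  34.698] turn -9.606752395500337 q6 -1.848094527607853
stud [605.669  34.01 ] edge 17.26288723150028 dist edge->axis 14.357366971626798 hexcentre [606.665  32.629] turn -15.108346162680732 q6 -1.848094527607853
stud [605.669  34.01 ] edge 28.159061329808182 dist edge->axis 8.533342507174579 hexcentre [600.12   30.645] turn 16.485453652450417 q6 -1.848094527607853
shift [ -6.267  -1.825 122.277] turn None
[[452.071  91.249 151.5  ]]
```

>>> arm_command --pt "-6.2 -2.7 25 -8.5 0.6" --pt "-6.2 -2.7 60 -12.5 0.6" --pt "-6.2 -2.7 95 -12.5 0.6" --pt "-6.2 -2.7 121 -12.5 0.5" --pt "-6.2 -2.7 121 -12.5 0.4"

```text
t: 11.6
eef_pos: [604.3, 33.2, 111.3]
tcp_rot: [3.139, -0.005, -2.698]
ft_force: [-0.8, 0.5, 0.1]
opening: 0.486
grip_force: 0.0
```

>>> arm_command --pt "0 0 0 0 0.2" --pt "0 0 0 0 0.2" --pt "0 0 0 0 0.2"

```text
t: 11.9
eef_pos: [606.5, 33.4, 116.1]
tcp_rot: [-3.141, 0.002, -2.696]
ft_force: [0.3, 2.0, 3.1]
opening: 0.316
grip_force: 30.0
```

```bash
python3 st.py
```

```text
11.9 [606.471  33.351 116.088] yaw -154.47 F [0.294 1.998 3.088] M [ 0.507 -0.117 -0.037] open 0.3160 grip 30.0 q6 -2.071
```

>>> arm_command --pt "0 0 0.1 8.5 0.2" --pt "0 0 0.2 17 0.2" --pt "0 0 0.35 25.5 0.2" --pt "0 0 0.5 34 0.2" --pt "0 0 0.6 42.5 0.2"

```text
t: 12.4
eef_pos: [606.6, 32.9, 115.5]
tcp_rot: [3.141, 0.003, 2.84]
ft_force: [0.3, -2.1, 2.7]
opening: 0.314
grip_force: 30.0
```

```bash
python3 st.py
```

```text
12.4 [606.559  32.856 115.496] yaw 162.71 F [ 0.255 -2.085  2.728] M [-0.276 -0.112  0.032] open 0.3139 grip 30.0 q6 -1.323
```

>>> arm_command --pt "0 0 0.1 8.5 0.2" --pt "0 0 0.2 17 0.2" --pt "0 0 0.35 25.5 0.2" --pt "0 0 0.5 34 0.2" --pt "0 0 0.6 42.5 0.2"

```text
t: 12.9
eef_pos: [606.2, 32.5, 114.9]
tcp_rot: [3.141, 0.002, 2.098]
ft_force: [-1.5, -5.0, 4.1]
opening: 0.314
grip_force: 30.0
```

```bash
python3 st.py
```

```text
12.9 [606.241  32.508 114.924] yaw 120.22 F [-1.529 -4.955  4.095] M [-0.703  0.299  0.012] open 0.3143 grip 30.0 q6 -0.581
```

>>> arm_command --pt "0 0 0.1 8.5 0.2" --pt "0 0 0.2 17 0.2" --pt "0 0 0.35 25 0.2"

```text
t: 13.2
eef_pos: [606.0, 32.4, 114.6]
tcp_rot: [3.14, 0.001, 1.662]
ft_force: [-3.5, -5.1, 5.7]
opening: 0.312
grip_force: 30.0
```

```bash
python3 st.py
```

```text
13.2 [605.978  32.423 114.58 ] yaw 95.22 F [-3.488 -5.112  5.71 ] M [-0.809  0.64   0.107] open 0.3116 grip 30.0 q6 -0.145
```

>>> arm_command --pt "0 0 0.1 8.5 0.2" --pt "0 0 0.2 17 0.2" --pt "0 0 0.2 17 0.2"

```text
t: 13.5
eef_pos: [605.8, 32.4, 114.4]
tcp_rot: [3.14, 0.001, 1.366]
ft_force: [-4.1, -4.5, 5.9]
opening: 0.313
grip_force: 30.0
```

```bash
python3 st.py
```

```text
13.5 [605.785  32.414 114.44 ] yaw 78.27 F [-4.136 -4.529  5.891] M [-0.828  0.757  0.114] open 0.3134 grip 30.0 q6 0.151
```

>>> arm_command --pt "0 0 0.1 8.5 0.2" --pt "0 0 0.2 17 0.2" --pt "0 0 0.2 17 0.2"

```text
t: 13.8
eef_pos: [605.6, 32.5, 114.3]
tcp_rot: [3.14, 0.001, 1.07]
ft_force: [-4.7, -3.4, 8.6]
opening: 0.313
grip_force: 30.0
```

```bash
python3 st.py
```

```text
13.8 [605.599  32.492 114.334] yaw 61.29 F [-4.733 -3.384  8.601] M [-0.708  1.     0.292] open 0.3125 grip 30.0 q6 0.447
```

>>> arm_command --pt "0 0 0.1 8.5 0.2" --pt "0 0 0.2 17 0.2" --pt "0 0 0.2 17 0.2"

```text
t: 14.1
eef_pos: [605.5, 32.6, 114.2]
tcp_rot: [3.14, 0.001, 0.773]
ft_force: [-6.9, -3.1, 9.0]
opening: 0.312
grip_force: 30.0
```

```bash
python3 st.py
```

```text
14.1 [605.463  32.591 114.229] yaw 44.31 F [-6.887 -3.051  9.042] M [-0.58   1.285  0.47 ] open 0.3125 grip 30.0 q6 0.744
```

>>> arm_command --pt "0 0 0.1 8.5 0.2" --pt "0 0 0.1 8.5 0.2"

```text
t: 14.3
eef_pos: [605.4, 32.7, 114.2]
tcp_rot: [3.14, 0.001, 0.626]
ft_force: [-6.7, -2.2, 10.1]
opening: 0.313
grip_force: 30.0
```

```bash
python3 st.py
```

```text
14.3 [605.398  32.667 114.173] yaw 35.84 F [-6.698 -2.247 10.079] M [-0.527  1.318  0.547] open 0.3135 grip 30.0 q6 0.892
```

>>> arm_command --pt "0 0 0 0 0.2"

```text
t: 14.4
eef_pos: [605.4, 32.7, 114.2]
tcp_rot: [3.14, 0.001, 0.63]
ft_force: [-7.6, -3.5, 10.0]
opening: 0.317
grip_force: 30.0
```

```bash
python3 st.py
```

```text
14.4 [605.411  32.679 114.164] yaw 36.11 F [-7.592 -3.472  9.983] M [-0.524  1.354  0.567] open 0.3170 grip 30.0 q6 0.887
```

>>> arm_command --pt "0 0 0 0 0.6" --pt "0 0 0 0 0.6" --pt "0 0 -40 0 0.6" --pt "-20 -4 -85 0 0.6" --pt "-41 -8 -122 0 0.6"

```text
t: 14.9
eef_pos: [567.9, 15.4, 236.4]
tcp_rot: [3.141, -0.001, 0.63]
ft_force: [0.2, -0.3, 0.4]
opening: 0.591
grip_force: 0.0
```

>>> arm_command --pt "-24 -5 0 -8.5 0.6" --pt "-48 -10 0 -17 0.6" --pt "-72 -15 0 -25.5 0.6" --pt "-72 -15 0 -34 0.6" --pt "-72 -15 0 -42.5 0.6"

```text
t: 15.4
eef_pos: [500.7, -15.1, 235.0]
tcp_rot: [3.14, 0.0, 1.376]
ft_force: [-0.5, -0.1, 0.2]
opening: 0.603
grip_force: 0.0
```

>>> arm_command --pt "0 0 0 -8.5 0.6" --pt "0 0 0 -17 0.6" --pt "0 0 0 -25.5 0.6" --pt "0 0 0 -34 0.6" --pt "0 0 0 -42.5 0.6"

```text
t: 15.9
eef_pos: [501.1, -14.8, 234.6]
tcp_rot: [3.141, 0.001, 2.119]
ft_force: [0.1, 0.0, 0.4]
opening: 0.596
grip_force: 0.0
```

>>> arm_command --pt "0 0 0 -8.5 0.6" --pt "0 0 0 -17 0.6" --pt "0 0 0 -25.5 0.6" --pt "0 0 0 -34 0.6" --pt "0 0 0 -42.5 0.6"

```text
t: 16.4
eef_pos: [501.1, -14.8, 234.7]
tcp_rot: [3.142, 0.001, 2.861]
ft_force: [0.9, 0.3, 0.1]
opening: 0.603
grip_force: 0.0
```

>>> arm_command --pt "0 0 0 -8.5 0.6" --pt "0 0 0 -17 0.6" --pt "0 0 0 -25.5 0.6" --pt "0 0 0 -34 0.6" --pt "0 0 0 -34 0.6"

```text
t: 16.9
eef_pos: [501.1, -14.8, 234.6]
tcp_rot: [-3.141, 0.001, -2.833]
ft_force: [-0.6, -0.0, -0.1]
opening: 0.603
grip_force: 0.0
```

```bash
python3 st.py; python3 look.py w4 500.3 -15.2
```

```text
16.9 [501.146 -14.823 234.624] yaw -162.31 F [-0.566 -0.029 -0.127] M [ 0.095 -0.165 -0.034] open 0.6030 grip 0.0 q6 -2.041
crop offset [176 133]
```

View pics/w4.png

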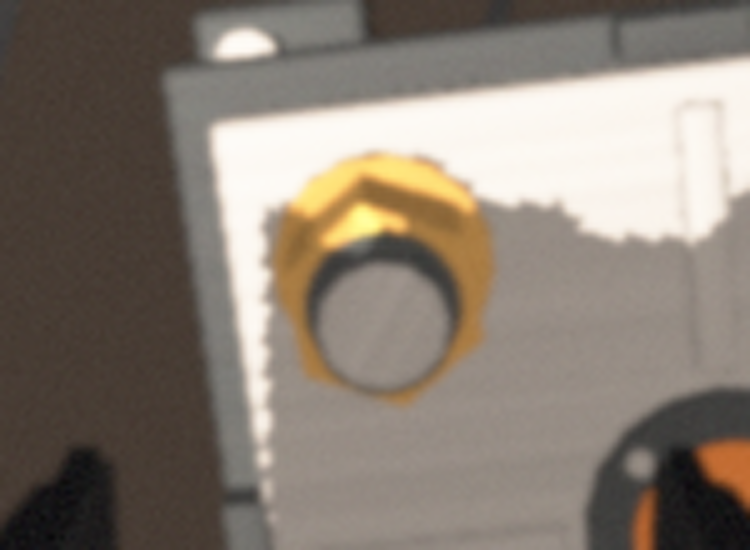

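Nut b (crop offset 176,133) has its stud top at (383,326). The hexagon corners are at (305,375), (403,403) and (480,338).

Run:
```python
from h import *
c=cam("wrist");c["T"]=np.load("w4.npz")["T"]
S=nut(c,[176,133],(383,326),(305,375),(403,403))
S=nut(c,[176,133],(383,326),(403,403),(480,338))
S=nut(c,[176,133],(383,326),(305,375),(480,338))
go(S[0],S[1],114)
go(500.3,-15.2,114)
```

```text
stud [500.397 -14.49 ] edge 16.73396224087705 dist edge->axis 15.19219980728186 hexcentre [500.595 -14.851] turn -13.656726472402397 q6 -2.0341790315824544
stud [500.397 -14.49 ] edge 16.70307996668107 dist edge->axis 14.771476174662231 hexcentre [500.628 -14.893] turn -12.092781875577316 q6 -2.0341790315824544
stud [500.397 -14.49 ] edge 29.182802154079756 dist edge->axis 9.005222698873123 hexcentre [495.434 -17.882] turn 17.154842591771796 q6 -2.0341790315824544
shift [  0.592   0.528 120.515] turn None
shift [  0.895  -0.121 120.515] turn None
```

>>> arm_command --pt "0.8 -0.1 25 -8.5 0.6" --pt "0.8 -0.1 60 -13 0.6" --pt "0.8 -0.1 95 -13 0.6" --pt "0.8 -0.1 119.5 -13 0.5" --pt "0.8 -0.1 119.5 -13 0.4"

```text
t: 17.5
eef_pos: [499.0, -15.0, 112.5]
tcp_rot: [3.139, -0.004, -2.612]
ft_force: [0.6, 0.0, 0.3]
opening: 0.485
grip_force: 0.0
```

>>> arm_command --pt "0 0 0 0 0.2" --pt "0 0 0 0 0.2" --pt "0 0 0 0 0.2"

```text
t: 17.8
eef_pos: [500.7, -15.0, 116.1]
tcp_rot: [-3.14, 0.002, -2.609]
ft_force: [-0.4, 3.5, 2.7]
opening: 0.312
grip_force: 30.0
```

```bash
python3 st.py
```

```text
17.8 [500.742 -14.994 116.095] yaw -149.48 F [-0.421  3.518  2.699] M [ 0.606 -0.046  0.002] open 0.3123 grip 30.0 q6 -2.266
```

>>> arm_command --pt "0 0 0.1 8.5 0.2" --pt "0 0 0.2 17 0.2" --pt "0 0 0.35 25.5 0.2" --pt "0 0 0.5 34 0.2" --pt "0 0 0.6 42.5 0.2"

```text
t: 18.3
eef_pos: [500.8, -15.3, 115.5]
tcp_rot: [-3.141, 0.002, 2.927]
ft_force: [-0.9, 0.6, 3.4]
opening: 0.312
grip_force: 30.0
```

```bash
python3 st.py
```

```text
18.3 [500.808 -15.27  115.513] yaw 167.71 F [-0.895  0.57   3.412] M [ 0.053 -0.024  0.084] open 0.3120 grip 30.0 q6 -1.518
```

>>> arm_command --pt "0 0 0.1 8.5 0.2" --pt "0 0 0.2 17 0.2" --pt "0 0 0.35 25.5 0.2" --pt "0 0 0.45 32 0.2"

```text
t: 18.7
eef_pos: [500.7, -15.5, 115.1]
tcp_rot: [3.141, 0.002, 2.369]
ft_force: [-1.1, -1.6, 3.8]
opening: 0.317
grip_force: 30.0
```

```bash
python3 st.py
```

```text
18.7 [500.725 -15.468 115.053] yaw 135.72 F [-1.141 -1.603  3.796] M [-0.303  0.173  0.092] open 0.3169 grip 30.0 q6 -0.960
```

>>> arm_command --pt "0 0 0.1 8.5 0.2" --pt "0 0 0.2 17 0.2" --pt "0 0 0.35 25 0.2"

```text
t: 19.0
eef_pos: [500.6, -15.6, 114.7]
tcp_rot: [3.14, 0.002, 1.932]
ft_force: [-2.9, -3.3, 5.6]
opening: 0.312
grip_force: 30.0
```

```bash
python3 st.py
```

```text
19.0 [500.556 -15.559 114.692] yaw 110.72 F [-2.869 -3.303  5.581] M [-0.478  0.392  0.006] open 0.3124 grip 30.0 q6 -0.523
```

>>> arm_command --pt "0 0 0.1 8.5 0.2" --pt "0 0 0.2 17 0.2" --pt "0 0 0.2 17 0.2"

```text
t: 19.3
eef_pos: [500.4, -15.6, 114.5]
tcp_rot: [3.14, 0.001, 1.636]
ft_force: [-3.0, -3.3, 5.6]
opening: 0.311
grip_force: 30.0
```

```bash
python3 st.py
```

```text
19.3 [500.426 -15.597 114.466] yaw 93.75 F [-3.006 -3.252  5.637] M [-0.548  0.421 -0.067] open 0.3109 grip 30.0 q6 -0.227
```

>>> arm_command --pt "0 0 0.1 8.5 0.2" --pt "0 0 0.2 17 0.2" --pt "0 0 0.35 25 0.2"

```text
t: 19.6
eef_pos: [500.3, -15.6, 114.3]
tcp_rot: [3.14, 0.001, 1.2]
ft_force: [-4.9, -3.2, 9.4]
opening: 0.317
grip_force: 30.0
```

```bash
python3 st.py
```

```text
19.6 [500.28  -15.577 114.275] yaw 68.74 F [-4.914 -3.182  9.427] M [-0.484  0.839  0.303] open 0.3171 grip 30.0 q6 0.209
```

>>> arm_command --pt "0 0 0.1 8.5 0.2" --pt "0 0 0.2 17 0.2" --pt "0 0 0.2 17 0.2"

```text
t: 19.9
eef_pos: [500.2, -15.5, 114.2]
tcp_rot: [3.14, 0.0, 0.904]
ft_force: [-4.5, -2.7, 10.3]
opening: 0.312
grip_force: 30.0
```

```bash
python3 st.py
```

```text
19.9 [500.189 -15.514 114.181] yaw 51.80 F [-4.452 -2.664 10.293] M [-0.425  0.921  0.388] open 0.3116 grip 30.0 q6 0.505
```

>>> arm_command --pt "0 0 0.1 8.5 0.2" --pt "0 0 0.1 8.5 0.2"

```text
t: 20.1
eef_pos: [500.1, -15.5, 114.1]
tcp_rot: [3.14, 0.0, 0.756]
ft_force: [-5.7, -2.4, 10.6]
opening: 0.314
grip_force: 30.0
```

```bash
python3 st.py
```

```text
20.1 [500.113 -15.467 114.104] yaw 43.33 F [-5.693 -2.408 10.553] M [-0.349  1.015  0.441] open 0.3137 grip 30.0 q6 0.653
```

>>> arm_command --pt "0 0 0 0 0.2"

```text
t: 20.2
eef_pos: [500.1, -15.5, 114.1]
tcp_rot: [3.14, 0.0, 0.761]
ft_force: [-5.7, -1.7, 11.4]
opening: 0.313
grip_force: 30.0
```

```bash
python3 st.py
```

```text
20.2 [500.11  -15.465 114.096] yaw 43.60 F [-5.701 -1.69  11.376] M [-0.358  1.054  0.394] open 0.3132 grip 30.0 q6 0.648
```

>>> arm_command --pt "0 0 0 0 0.2"

```text
t: 20.3
eef_pos: [500.1, -15.5, 114.1]
tcp_rot: [3.14, 0.0, 0.761]
ft_force: [-6.8, -2.3, 11.6]
opening: 0.311
grip_force: 30.0
```

```bash
python3 st.py
```

```text
20.3 [500.129 -15.494 114.113] yaw 43.61 F [-6.815 -2.253 11.608] M [-0.383  1.065  0.432] open 0.3114 grip 30.0 q6 0.648
```

>>> arm_command --pt "0 0 0.1 8 0.2" --pt "0 0 0.15 13 0.2" --pt "0 0 0.15 13 0.2"

```text
t: 20.6
eef_pos: [500.0, -15.4, 114.0]
tcp_rot: [3.14, -0.0, 0.532]
ft_force: [-6.5, -1.5, 12.2]
opening: 0.313
grip_force: 30.0
```

```bash
python3 st.py
```

```text
20.6 [500.034 -15.399 114.009] yaw 30.46 F [-6.451 -1.495 12.24 ] M [-0.197  1.188  0.608] open 0.3127 grip 30.0 q6 0.878
```

>>> arm_command --pt "0 0 0 0 0.2"

```text
t: 20.7
eef_pos: [500.0, -15.4, 114.0]
tcp_rot: [3.14, -0.0, 0.535]
ft_force: [-6.5, -1.7, 11.7]
opening: 0.312
grip_force: 30.0
```

```bash
python3 st.py
```

```text
20.7 [500.044 -15.412 114.018] yaw 30.63 F [-6.526 -1.727 11.701] M [-0.176  1.1    0.6  ] open 0.3121 grip 30.0 q6 0.875
```

>>> arm_command --pt "0 0 0 0 0.2"

```text
t: 20.8
eef_pos: [500.1, -15.4, 114.0]
tcp_rot: [3.14, -0.0, 0.535]
ft_force: [-5.5, -1.9, 12.6]
opening: 0.313
grip_force: 30.0
```

```bash
python3 st.py
```

```text
20.8 [500.062 -15.411 114.032] yaw 30.64 F [-5.528 -1.918 12.606] M [-0.207  1.102  0.612] open 0.3131 grip 30.0 q6 0.875
```

>>> arm_command --pt "0 0 0 0 0.6" --pt "0 0 0 0 0.6" --pt "0 0 -40 0 0.6" --pt "18 -14 -85 0 0.6" --pt "42 -33 -121 0 0.6"

```text
t: 21.3
eef_pos: [519.9, 34.4, 236.1]
tcp_rot: [3.14, -0.001, 0.531]
ft_force: [-0.1, 0.5, 0.6]
opening: 0.592
grip_force: 0.0
```

>>> arm_command --pt "28 -22 0 -8.5 0.6" --pt "56 -45 0 -17 0.6" --pt "86 -70 0 -25.5 0.6" --pt "86 -70 0 -34 0.6" --pt "86 -70 0 -42.5 0.6"

```text
t: 21.8
eef_pos: [558.2, 139.8, 233.4]
tcp_rot: [3.141, 0.0, 1.283]
ft_force: [0.5, 0.3, -0.3]
opening: 0.6
grip_force: 0.0
```

>>> arm_command --pt "0 0 0 -8.5 0.6" --pt "0 0 0 -17 0.6" --pt "0 0 0 -25.5 0.6" --pt "0 0 0 -34 0.6" --pt "0 0 0 -42.5 0.6"

```text
t: 22.3
eef_pos: [558.2, 138.6, 233.7]
tcp_rot: [3.141, 0.0, 2.023]
ft_force: [-0.3, 0.5, 0.5]
opening: 0.601
grip_force: 0.0
```

>>> arm_command --pt "0 0 0 -8.5 0.6" --pt "0 0 0 -17 0.6" --pt "0 0 0 -25.5 0.6" --pt "0 0 0 -34 0.6" --pt "0 0 0 -42.5 0.6"

```text
t: 22.8
eef_pos: [558.2, 138.6, 233.7]
tcp_rot: [3.141, 0.001, 2.765]
ft_force: [-0.7, -0.1, -1.0]
opening: 0.606
grip_force: 0.0
```

>>> arm_command --pt "0 0 0 -8.5 0.6" --pt "0 0 0 -17 0.6" --pt "0 0 0 -25.5 0.6" --pt "0 0 0 -34 0.6" --pt "0 0 0 -42.5 0.6"

```text
t: 23.3
eef_pos: [558.2, 138.6, 233.7]
tcp_rot: [-3.141, 0.001, -2.777]
ft_force: [0.6, -0.1, -0.4]
opening: 0.6
grip_force: 0.0
```

```bash
python3 st.py; python3 look.py w5 557.8 138.5
```

```text
23.3 [558.187 138.624 233.701] yaw -159.10 F [ 0.609 -0.143 -0.386] M [ 0.156 -0.131 -0.011] open 0.6001 grip 0.0 q6 -1.807
crop offset [176 134]
```

View pics/w5.png

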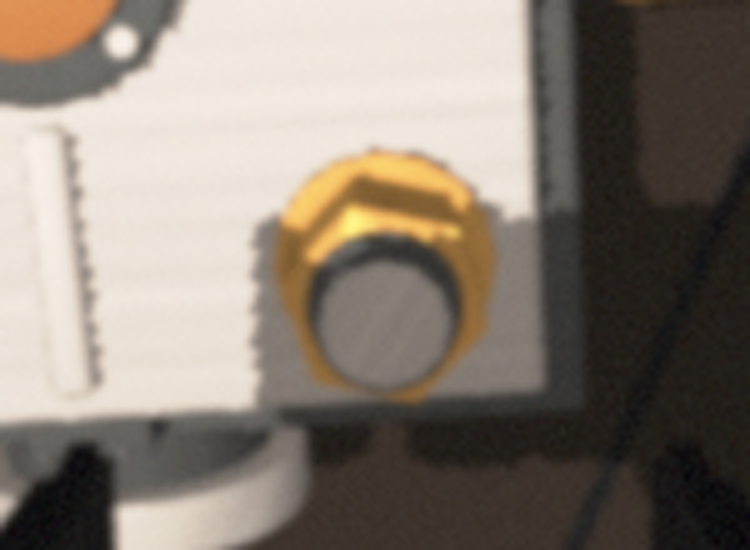

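Nut d (crop offset 176,134) has its stud top at (385,325). The hexagon corners are at (317,383), (420,401) and (488,325).

Run:
```python
from h import *
c=cam("wrist");c["T"]=np.load("w5.npz")["T"]
S=nut(c,[176,134],(385,325),(317,383),(420,401))
S=nut(c,[176,134],(385,325),(420,401),(488,325))
S=nut(c,[176,134],(385,325),(317,383),(488,325))
go(S[0],S[1],115)
go(557.8,138.5,115)
```

```text
stud [557.67  139.323] edge 17.103806582717816 dist edge->axis 15.364934407717751 hexcentre [558.006 139.516] turn -19.79596675870141 q6 -1.8030658367301344
stud [557.67  139.323] edge 16.927369291143982 dist edge->axis 15.158570029798323 hexcentre [558.263 139.284] turn -20.062067732549906 q6 -1.8030658367301344
stud [557.67  139.323] edge 29.432403603406943 dist edge->axis 9.105276356105858 hexcentre [553.349 135.306] turn 10.243407683193084 q6 -1.8030658367301344
shift [  0.272   0.87  118.661] turn None
shift [  0.441   0.054 118.661] turn None
```

>>> arm_command --pt "0.4 0 25 -8.5 0.6" --pt "0.4 0 60 -17 0.6" --pt "0.4 0 95 -20 0.6" --pt "0.4 0 118.5 -20 0.5" --pt "0.4 0 118.5 -20 0.4"

```text
t: 23.9
eef_pos: [556.4, 138.3, 112.3]
tcp_rot: [3.139, -0.004, -2.438]
ft_force: [-0.3, -0.4, 0.9]
opening: 0.484
grip_force: 0.0
```

>>> arm_command --pt "0 0 0 0 0.2" --pt "0 0 0 0 0.2" --pt "0 0 0 0 0.2"

```text
t: 24.2
eef_pos: [558.1, 138.9, 116.3]
tcp_rot: [-3.141, 0.002, -2.435]
ft_force: [-2.1, 2.5, 2.4]
opening: 0.312
grip_force: 30.0
```

```bash
python3 st.py
```

```text
24.2 [558.095 138.877 116.344] yaw -139.50 F [-2.057  2.465  2.38 ] M [ 0.741  0.123 -0.057] open 0.3116 grip 30.0 q6 -2.149
```

>>> arm_command --pt "0 0 0.1 8.5 0.2" --pt "0 0 0.2 17 0.2" --pt "0 0 0.35 25.5 0.2" --pt "0 0 0.5 34 0.2" --pt "0 0 0.6 42.5 0.2"

```text
t: 24.7
eef_pos: [558.2, 138.5, 115.8]
tcp_rot: [3.142, 0.002, 3.101]
ft_force: [-0.6, 0.1, 2.2]
opening: 0.314
grip_force: 30.0
```

```bash
python3 st.py
```

```text
24.7 [558.216 138.54  115.758] yaw 177.69 F [-0.648  0.102  2.21 ] M [-0.002  0.051  0.069] open 0.3143 grip 30.0 q6 -1.402
```

>>> arm_command --pt "0 0 0.1 8.5 0.2" --pt "0 0 0.2 17 0.2" --pt "0 0 0.35 25.5 0.2" --pt "0 0 0.45 32 0.2"

```text
t: 25.1
eef_pos: [558.1, 138.3, 115.3]
tcp_rot: [3.141, 0.002, 2.543]
ft_force: [-1.6, -2.5, 3.6]
opening: 0.315
grip_force: 30.0
```

```bash
python3 st.py
```

```text
25.1 [558.15  138.267 115.3  ] yaw 145.70 F [-1.599 -2.51   3.558] M [-0.358  0.152  0.093] open 0.3151 grip 30.0 q6 -0.843
```

>>> arm_command --pt "0 0 0.1 8.5 0.2" --pt "0 0 0.2 17 0.2" --pt "0 0 0.35 25 0.2"

```text
t: 25.4
eef_pos: [557.9, 138.1, 114.9]
tcp_rot: [3.141, 0.001, 2.107]
ft_force: [-1.6, -3.0, 4.6]
opening: 0.314
grip_force: 30.0
```

```bash
python3 st.py
```

```text
25.4 [557.946 138.101 114.93 ] yaw 120.70 F [-1.629 -3.009  4.634] M [-0.62   0.36   0.047] open 0.3135 grip 30.0 q6 -0.407
```

>>> arm_command --pt "0 0 0.1 8.5 0.2" --pt "0 0 0.2 17 0.2" --pt "0 0 0.3 22 0.2"

```text
t: 25.7
eef_pos: [557.8, 138.0, 114.6]
tcp_rot: [3.141, 0.001, 1.723]
ft_force: [-4.1, -4.0, 5.5]
opening: 0.313
grip_force: 30.0
```

```bash
python3 st.py
```

```text
25.7 [557.771 138.034 114.639] yaw 98.71 F [-4.11  -3.951  5.472] M [-0.689  0.561  0.041] open 0.3131 grip 30.0 q6 -0.023
```

>>> arm_command --pt "0 0 0.1 8.5 0.2" --pt "0 0 0.2 17 0.2" --pt "0 0 0.2 17 0.2"

```text
t: 26.0
eef_pos: [557.6, 138.0, 114.5]
tcp_rot: [3.141, 0.001, 1.427]
ft_force: [-4.6, -3.6, 5.6]
opening: 0.314
grip_force: 30.0
```

```bash
python3 st.py
```

```text
26.0 [557.625 138.027 114.49 ] yaw 81.74 F [-4.577 -3.598  5.647] M [-0.668  0.72   0.016] open 0.3140 grip 30.0 q6 0.273
```

138° turned and the nut is still free. I'll carry on.

>>> arm_command --pt "0 0 0.1 8.5 0.2" --pt "0 0 0.2 17 0.2" --pt "0 0 0.3 22 0.2"

```text
t: 26.3
eef_pos: [557.4, 138.1, 114.3]
tcp_rot: [3.141, 0.0, 1.043]
ft_force: [-5.7, -2.4, 9.5]
opening: 0.314
grip_force: 30.0
```

```bash
python3 st.py
```

```text
26.3 [557.426 138.086 114.332] yaw 59.75 F [-5.742 -2.445  9.502] M [-0.493  1.028  0.367] open 0.3139 grip 30.0 q6 0.657
```

>>> arm_command --pt "0 0 0.1 8.5 0.2" --pt "0 0 0.2 17 0.2" --pt "0 0 0.2 17 0.2"

```text
t: 26.6
eef_pos: [557.4, 138.3, 114.2]
tcp_rot: [3.141, -0.0, 0.747]
ft_force: [-6.3, -1.9, 9.7]
opening: 0.31
grip_force: 30.0
```

```bash
python3 st.py
```

```text
26.6 [557.399 138.282 114.234] yaw 42.79 F [-6.321 -1.92   9.66 ] M [-0.384  1.09   0.445] open 0.3101 grip 30.0 q6 0.953
```

>>> arm_command --pt "0 0 0.1 8 0.2" --pt "0 0 0.1 8 0.2"

```text
t: 26.8
eef_pos: [557.4, 138.3, 114.2]
tcp_rot: [3.141, -0.0, 0.608]
ft_force: [-7.2, -3.1, 9.7]
opening: 0.313
grip_force: 30.0
```

```bash
python3 st.py
```

```text
26.8 [557.392 138.299 114.178] yaw 34.84 F [-7.176 -3.142  9.733] M [-0.294  1.171  0.571] open 0.3131 grip 30.0 q6 1.092
```

>>> arm_command --pt "0 0 0 0 0.2"

```text
t: 26.9
eef_pos: [557.4, 138.3, 114.2]
tcp_rot: [3.141, -0.0, 0.612]
ft_force: [-5.9, -1.8, 10.2]
opening: 0.312
grip_force: 30.0
```

```bash
python3 st.py
```

```text
26.9 [557.408 138.318 114.205] yaw 35.09 F [-5.905 -1.772 10.212] M [-0.259  1.108  0.5  ] open 0.3124 grip 30.0 q6 1.088
```

>>> arm_command --pt "0 0 0 0 0.2"

```text
t: 27.0
eef_pos: [557.4, 138.3, 114.2]
tcp_rot: [3.141, -0.0, 0.613]
ft_force: [-6.3, -2.6, 10.4]
opening: 0.316
grip_force: 30.0
```

```bash
python3 st.py
```

```text
27.0 [557.389 138.316 114.178] yaw 35.10 F [-6.34  -2.556 10.362] M [-0.296  1.168  0.552] open 0.3165 grip 30.0 q6 1.087
```

>>> arm_command --pt "0 0 0.1 4 0.2" --pt "0 0 0.1 4 0.2"

```text
t: 27.2
eef_pos: [557.4, 138.4, 114.2]
tcp_rot: [3.141, -0.0, 0.541]
ft_force: [-7.2, -2.3, 10.3]
opening: 0.312
grip_force: 30.0
```

```bash
python3 st.py
```

```text
27.2 [557.407 138.373 114.158] yaw 30.99 F [-7.205 -2.32  10.323] M [-0.246  1.199  0.663] open 0.3117 grip 30.0 q6 1.159
```

>>> arm_command --pt "0 0 0 0 0.6" --pt "0 0 0 0 0.6" --pt "0 0 -40 0 0.6" --pt "0 0 -75 0 0.6" --pt "-30 -4 -75 -5 0.6"

```text
t: 27.7
eef_pos: [533.6, 127.1, 191.5]
tcp_rot: [3.137, -0.008, 0.63]
ft_force: [0.5, -0.7, -0.8]
opening: 0.596
grip_force: 0.0
```

```bash
python3 st.py;python3 -c "
from h import *
go(452.2,90.4,175,np.radians(36))"
```

```text
27.7 [533.638 127.078 191.536] yaw 36.10 F [ 0.457 -0.661 -0.806] M [-0.031  0.031 -0.009] open 0.5964 grip 0.0 q6 1.054
shift [-87.543 -18.429  15.734] turn 0.10410325318007481
```

>>> arm_command --pt "-30 -6 0 0 0.6" --pt "-60 -12 0 0 0.6" --pt "-87 -18 0 0 0.6" --pt "-87 -18 10 0 0.6" --pt "-87 -18 10 0 0.6"

```text
t: 28.2
eef_pos: [449.1, 89.6, 177.0]
tcp_rot: [3.141, -0.0, 0.629]
ft_force: [0.9, 0.2, -0.0]
opening: 0.598
grip_force: 0.0
```

```bash
python3 st.py;python3 -c "
from h import *
go(452.2,90.4,113,np.radians(36))"
```

```text
28.2 [449.144  89.646 176.994] yaw 36.02 F [ 0.935  0.211 -0.014] M [-0.03  -0.066  0.027] open 0.5976 grip 0.0 q6 0.995
shift [ 2.909  1.175 63.994] turn 0.024081236449181066
```

>>> arm_command --pt "2.9 1.2 25 0 0.5" --pt "2.9 1.2 50 0 0.5" --pt "2.9 1.2 63 0 0.45" --pt "2.9 1.2 63 0 0.4"

```text
t: 28.6
eef_pos: [452.4, 90.7, 112.8]
tcp_rot: [-3.14, 0.002, 0.63]
ft_force: [-0.3, -0.6, 1.1]
opening: 0.424
grip_force: 0.0
```

```bash
python3 st.py
```

```text
28.6 [452.382  90.716 112.779] yaw 36.07 F [-0.338 -0.632  1.114] M [ 0.022 -0.06   0.025] open 0.4240 grip 0.0 q6 0.996
```

>>> arm_command --pt "0 0 0 0 0.2" --pt "0 0 0 0 0.2" --pt "0 0 0 0 0.2"

```text
t: 28.9
eef_pos: [452.8, 90.8, 114.9]
tcp_rot: [3.141, -0.002, 0.629]
ft_force: [2.8, 3.3, -4.3]
opening: 0.312
grip_force: 30.0
```

```bash
python3 st.py
```

```text
28.9 [452.825  90.762 114.873] yaw 36.07 F [ 2.81   3.319 -4.252] M [ 0.506 -0.469  0.024] open 0.3117 grip 30.0 q6 0.996
```

>>> arm_command --pt "0 0 0 4 0.2" --pt "0 0 0 4 0.2" --pt "0 0 0 4 0.2"

```text
t: 29.2
eef_pos: [452.9, 90.7, 114.8]
tcp_rot: [3.14, -0.002, 0.562]
ft_force: [2.9, 3.6, 0.7]
opening: 0.313
grip_force: 30.0
```

```bash
python3 st.py
```

```text
29.2 [452.862  90.678 114.85 ] yaw 32.20 F [2.941 3.644 0.655] M [ 0.67  -0.631  0.482] open 0.3134 grip 30.0 q6 1.063
```

>>> arm_command --pt "0 0 0 0 0.2"

```text
t: 29.3
eef_pos: [452.8, 90.7, 114.8]
tcp_rot: [3.141, -0.002, 0.562]
ft_force: [4.1, 4.6, 1.9]
opening: 0.312
grip_force: 30.0
```

```bash
python3 st.py
```

```text
29.3 [452.85   90.685 114.837] yaw 32.18 F [4.107 4.563 1.936] M [ 0.693 -0.597  0.407] open 0.3123 grip 30.0 q6 1.064
```

>>> arm_command --pt "0 0 0 2 0.2" --pt "0 0 0 2 0.2"

```text
t: 29.5
eef_pos: [452.8, 90.7, 114.8]
tcp_rot: [3.141, -0.002, 0.526]
ft_force: [3.2, 4.2, 1.1]
opening: 0.316
grip_force: 30.0
```

```bash
python3 st.py
```

```text
29.5 [452.82   90.656 114.82 ] yaw 30.14 F [3.221 4.153 1.078] M [ 0.702 -0.667  0.634] open 0.3163 grip 30.0 q6 1.099
```

>>> arm_command --pt "0 0 0 0 0.2"

```text
t: 29.6
eef_pos: [452.8, 90.7, 114.8]
tcp_rot: [3.141, -0.002, 0.527]
ft_force: [3.7, 4.8, 1.1]
opening: 0.314
grip_force: 30.0
```

```bash
python3 st.py
```

```text
29.6 [452.838  90.668 114.842] yaw 30.20 F [3.73  4.782 1.123] M [ 0.7   -0.65   0.684] open 0.3137 grip 30.0 q6 1.098
```

>>> arm_command --pt "0 0 0 0 0.6" --pt "0 0 0 0 0.6" --pt "0 0 -40 0 0.6" --pt "0 0 -70 0 0.6" --pt "24 29 -70 -5 0.6"

```text
t: 30.1
eef_pos: [486.2, 78.2, 188.0]
tcp_rot: [3.14, -0.003, 0.615]
ft_force: [1.0, -0.0, -1.2]
opening: 0.595
grip_force: 0.0
```

>>> arm_command --pt "24 31 0 -5 0.6" --pt "48 62 0 -5 0.6" --pt "69 104 0 -5 0.6" --pt "69 104 0 -5 0.6" --pt "69 104 0 -5 0.6"

```text
t: 30.6
eef_pos: [603.2, 31.4, 183.4]
tcp_rot: [-3.14, 0.002, 0.698]
ft_force: [-1.7, 0.2, 0.5]
opening: 0.597
grip_force: 0.0
```

```bash
python3 st.py;python3 -c "
from h import *
go(605.9,32.9,113,np.radians(40))"
```

```text
30.6 [603.196  31.438 183.411] yaw 40.01 F [-1.675  0.161  0.537] M [-0.017 -0.006  0.005] open 0.5972 grip 0.0 q6 0.815
shift [ 3.12   0.715 70.405] turn 0.01467991121204863
```

>>> arm_command --pt "3 0.7 25 0 0.5" --pt "3 0.7 50 0 0.5" --pt "3 0.7 69 0 0.45" --pt "3 0.7 69 0 0.4"

```text
t: 31.0
eef_pos: [604.0, 34.0, 113.3]
tcp_rot: [-3.138, 0.004, 0.7]
ft_force: [0.2, -0.3, -0.1]
opening: 0.423
grip_force: 0.0
```

>>> arm_command --pt "0 0 0 0 0.2" --pt "0 0 0 0 0.2" --pt "0 0 0 0 0.2"

```text
t: 31.3
eef_pos: [606.5, 33.5, 116.5]
tcp_rot: [3.141, -0.001, 0.699]
ft_force: [-2.5, 0.5, 3.6]
opening: 0.313
grip_force: 30.0
```

```bash
python3 st.py
```

```text
31.3 [606.475  33.497 116.487] yaw 40.07 F [-2.502  0.498  3.617] M [ 0.095  0.255 -0.017] open 0.3132 grip 30.0 q6 0.818
```

>>> arm_command --pt "0 0 0 4 0.2" --pt "0 0 0 4 0.2" --pt "0 0 0 4 0.2"

```text
t: 31.6
eef_pos: [606.5, 33.4, 116.5]
tcp_rot: [3.141, -0.001, 0.632]
ft_force: [-2.6, 1.5, 6.6]
opening: 0.317
grip_force: 30.0
```

```bash
python3 st.py
```

```text
31.6 [606.491  33.449 116.455] yaw 36.20 F [-2.6    1.474  6.569] M [0.194 0.505 0.434] open 0.3169 grip 30.0 q6 0.886
```

>>> arm_command --pt "0 0 0 0 0.2"

```text
t: 31.7
eef_pos: [606.5, 33.5, 116.5]
tcp_rot: [3.141, -0.001, 0.632]
ft_force: [-2.7, 1.3, 6.4]
opening: 0.313
grip_force: 30.0
```

```bash
python3 st.py
```

```text
31.7 [606.516  33.458 116.464] yaw 36.21 F [-2.748  1.253  6.376] M [0.124 0.429 0.406] open 0.3135 grip 30.0 q6 0.885
```

>>> arm_command --pt "0 0 0 2 0.2" --pt "0 0 0 2 0.2"

```text
t: 31.9
eef_pos: [606.5, 33.4, 116.5]
tcp_rot: [3.141, -0.001, 0.596]
ft_force: [-2.3, 1.2, 7.9]
opening: 0.312
grip_force: 30.0
```

```bash
python3 st.py
```

```text
31.9 [606.529  33.431 116.451] yaw 34.17 F [-2.3    1.174  7.889] M [0.159 0.433 0.567] open 0.3119 grip 30.0 q6 0.921
```

>>> arm_command --pt "0 0 0 0 0.2"

```text
t: 32.0
eef_pos: [606.5, 33.4, 116.4]
tcp_rot: [3.141, -0.001, 0.597]
ft_force: [-2.5, 1.0, 6.9]
opening: 0.313
grip_force: 30.0
```

```bash
python3 st.py
```

```text
32.0 [606.512  33.43  116.443] yaw 34.23 F [-2.464  1.047  6.87 ] M [0.12  0.43  0.619] open 0.3134 grip 30.0 q6 0.920
```

>>> arm_command --pt "0 0 0 0 0.6" --pt "0 0 0 0 0.6" --pt "0 0 -40 0 0.6" --pt "0 0 -70 0 0.6" --pt "-37 -6 -70 -0.6 0.6"

```text
t: 32.5
eef_pos: [575.9, 18.1, 188.8]
tcp_rot: [3.136, -0.007, 0.607]
ft_force: [-0.3, -1.1, -0.4]
opening: 0.596
grip_force: 0.0
```

>>> arm_command --pt "-40 -7 0 0 0.6" --pt "-77 -14 0 0 0.6" --pt "-77 -14 0 0 0.6" --pt "-77 -14 0 0 0.6"

```text
t: 32.9
eef_pos: [501.3, -15.0, 185.8]
tcp_rot: [3.141, -0.001, 0.604]
ft_force: [-0.9, 0.6, -0.0]
opening: 0.602
grip_force: 0.0
```

```bash
python3 st.py;python3 -c "
from h import *
go(500.4,-15.3,113,np.radians(34.8))"
```

```text
32.9 [501.292 -15.009 185.844] yaw 34.63 F [-0.867  0.628 -0.043] M [-0.011 -0.041 -0.022] open 0.6019 grip 0.0 q6 0.805
shift [-0.973 -0.333 72.843] turn -0.16901949281310966
```

>>> arm_command --pt "-0.9 -0.3 25 0 0.5" --pt "-0.9 -0.3 50 0 0.5" --pt "-0.9 -0.3 71 0 0.45" --pt "-0.9 -0.3 71 0 0.4"

```text
t: 33.3
eef_pos: [500.1, -14.5, 112.1]
tcp_rot: [-3.139, 0.003, 0.606]
ft_force: [-0.9, 0.2, -0.2]
opening: 0.421
grip_force: 0.0
```

>>> arm_command --pt "0 0 0 0 0.2" --pt "0 0 0 0 0.2" --pt "0 0 0 0 0.2"

```text
t: 33.6
eef_pos: [501.0, -14.8, 115.0]
tcp_rot: [3.14, -0.002, 0.605]
ft_force: [2.3, 2.3, -3.8]
opening: 0.314
grip_force: 30.0
```

```bash
python3 st.py
```

```text
33.6 [500.995 -14.805 115.016] yaw 34.67 F [ 2.316  2.274 -3.789] M [ 0.44  -0.608  0.026] open 0.3143 grip 30.0 q6 0.804
```

>>> arm_command --pt "0 0 0 4 0.2" --pt "0 0 0 4 0.2" --pt "0 0 0 4 0.2"

```text
t: 33.9
eef_pos: [501.0, -14.9, 115.0]
tcp_rot: [3.14, -0.002, 0.538]
ft_force: [3.9, 4.3, -2.4]
opening: 0.315
grip_force: 30.0
```

```bash
python3 st.py
```

```text
33.9 [500.993 -14.89  114.992] yaw 30.81 F [ 3.947  4.319 -2.375] M [ 0.577 -0.746  0.453] open 0.3154 grip 30.0 q6 0.871
```

>>> arm_command --pt "0 0 0 0 0.2"

```text
t: 34.0
eef_pos: [501.0, -14.9, 115.0]
tcp_rot: [3.14, -0.002, 0.538]
ft_force: [3.7, 3.2, -1.4]
opening: 0.314
grip_force: 30.0
```

```bash
python3 st.py
```

```text
34.0 [500.992 -14.867 115.   ] yaw 30.81 F [ 3.703  3.181 -1.412] M [ 0.639 -0.712  0.485] open 0.3143 grip 30.0 q6 0.871
```

>>> arm_command --pt "0 0 0 1.5 0.2" --pt "0 0 0 1.5 0.2"

```text
t: 34.2
eef_pos: [501.0, -14.9, 115.0]
tcp_rot: [3.14, -0.002, 0.511]
ft_force: [4.5, 3.8, -2.1]
opening: 0.313
grip_force: 30.0
```

```bash
python3 st.py
```

```text
34.2 [501.006 -14.891 114.998] yaw 29.29 F [ 4.501  3.767 -2.088] M [ 0.575 -0.758  0.656] open 0.3135 grip 30.0 q6 0.898
```

>>> arm_command --pt "0 0 0 0 0.6" --pt "0 0 0 0 0.6" --pt "0 0 0 0 0.6" --pt "0 0 -40 0 0.6" --pt "0 0 -80 0 0.6"

```text
t: 34.7
eef_pos: [499.4, -15.0, 194.7]
tcp_rot: [-3.14, 0.002, 0.509]
ft_force: [1.3, 0.5, 0.0]
opening: 0.592
grip_force: 0.0
```

>>> arm_command --pt "0 0 -40 0 0.6" --pt "0 0 -80 0 0.6" --pt "0 0 -80 0 0.6" --pt "0 0 -80 0 0.6" --pt "0 0 -80 0 0.6"

```text
t: 35.2
eef_pos: [499.5, -14.9, 273.1]
tcp_rot: [-3.14, 0.002, 0.509]
ft_force: [-0.4, -0.3, -0.2]
opening: 0.597
grip_force: 0.0
```

```bash
python3 st.py; python3 -c "
from h import *
c=cam('top');cv2.imwrite('pics/end.png',cv2.resize(c['frame'][:,:,::-1],(768,576)))"
```

```text
35.2 [499.526 -14.903 273.142] yaw 29.17 F [-0.396 -0.253 -0.206] M [-0.01   0.031  0.072] open 0.5969 grip 0.0 q6 0.900
```

View pics/end.png

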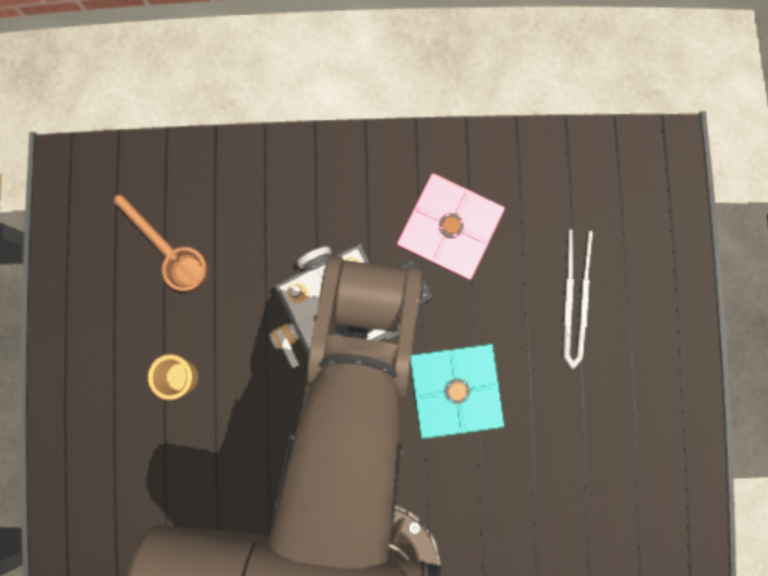

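The top view shows the jacks (575,300), wooden block (185,268) and mould (172,377) where they started, and the hand is clear above the burner. I'm handing the job in.

```bash
python3 -c "
from cell import env
print(env.job_done())"
```

```text
the job is handed in; nothing more can be done
None
```

I tightened all four nuts in cross order (a, c, b, d) to about 0.6 N m; a, c and b still held on a re-check, and I handed the job in at about 35 s, but it returned no verdict and I did not measure the cover's level.

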